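# Slide a sample under the analyser's sprung light cover

### The arm

A 6-joint arm with a two-finger parallel gripper is mounted at the origin on the work surface. World frame = base frame: x ahead of the robot, y to its left, z up, the work surface at z = 0. Lengths are in m, angles in rad, forces in N, time in s.
With the tool pointing down it reaches from about 0.4 to 0.825 m from the base axis. Payload 7 kg.
Tool frame: the origin (TCP) lies midway between the tips of the shut fingers; the grasp point (between the pads) lies 19 mm behind it; z points along the fingers, y is the line along which they close (so a half turn about z gives the same grasp; the last joint's range is limited). The gripper opens to 88 mm and grips with 3 to 60 N. Pads are 19 mm wide; open, the fingers measure 130 mm over their backs; the gripper's body (78 mm by 193 mm) begins 47 mm behind the grasp point.
Start: joints at [-0.828, 0.359, 0.012, 0, -1.224, -0.288], TCP at [0.296, -0.606, 0.227] pointing down, gripper open.
Joint ranges: [-3.07, 3.07], [-1.43, 2.12], [-1.02, 1.25], [-3.03, 1.67], [-3.05, -0], [-3.03, 3.03]. Speed limits (rad/s): [2.39, 2.39, 3.01, 3.14, 3.14, 3.14].

### API

Orientations are given as a rotation vector (axis times angle).
In Python, from bench import read_state, camera, finish_job gives the robot as it stands.
- The arm moves only by the tool arm_command, never from a script. Its argument "series" is a list that holds one entry, the list of rows, each a list of 7 numbers: the opening, from 0 (shut) to 1 (fully open), then the shift along the tool's x, y, z in mm, then the turn, a rotation vector about the tool's x, y, z in rad. In form: [[[hand, x, y, z, wx, wy, wz], ...]]. A call has 1 to 20 rows; each row shifts and turns the commanded pose from where the row before left it, along the tool's axes as they then stand; what a row does not reach is not made up. A row lasts 1/8 s, in which the tool goes at most 62.5 mm and 10.7 degrees, less where a joint would pass 70% of its speed; a pose out of reach is approached as far as the arm can. A call is refused whole if a number of a shift passes 62.5 or a number of a turn 0.188, either way. A call with a gripper value outside its range is refused whole. The fingers move at their own pace and stop on an object; the grip force is fixed at half the most. Time passes only in rows, so rows that do not move let the fingers close. It gives the time, the measured TCP pose, the force, the opening and the grip force at its end, in the units of the state.
- read_state(): the state, without advancing time (a new reading comes with each control period).
- camera(name): name is "side" or "top" or "wrist"; returns a dict with "image" (384x512x3 uint8, blue, green, red), "fx", "fy", "cx", "cy" (pixels), "pose" (4x4, takes a point from camera to world coordinates). Camera axes: x right, y up, looking along -z (the intrinsics and any distortion apply to the point x, -y, -z); pixel columns grow to the right and rows downward; lengths in m; the calibration is good to about 2 mm. The wrist camera is an equidistant fisheye: a pixel r from the principal point sees the ray r / f radians off the axis. A picture is of the moment at which its call begins. There is no depth.
- finish_job(): hands the job in; it is judged then, once.
The state is a dict: "time": time; "joint_pos": joint angles; "joint_velocities": joint speeds; "effort": joint torques, N m; "eef_pos": TCP position; "ee_rot": TCP orientation; "wrist_force": force on the tool from outside, world axes, zero at the start; "torque": the same for the moment, N m; "finger_gap": opening from 0.0 (shut) to 1.0 (fully open); "finger_force": force on a finger pad.
Only numpy, scipy, OpenCV 4.12 (cv2) and the standard library are available. Lean on these libraries where they do the work, as an engineer would, in place of code of your own. Each camera call takes 0.05 s, during which the arm holds its last target. There are 200 camera calls.

### The job

Load the sample into the analyser: with one fingertip press down the long grey bar beside the track to swing the light cover open and keep it down, and meanwhile with the other fingertip gently push the sample slide along its track until it is fully home against the end stop. Then take the fingers away so that the cover springs shut over the sample. Do not grip or lift the slide, do not let the cover touch it on the way in, and leave everything else on the bench where it is.

Things in the scene. Friction and masses are not known exactly. Their poses are not given: they have to be found in the camera images.
- analyser: Fixed grey bench analyser; place and yaw vary. Base top 30 mm above the bench, x -122 to 148, y -100 to 44 mm; housing 100 high at the far end (x 148 to 252, y -105 to 95) and a block 60 high right of the hood. Origin on the bench below the track's centre line; x runs along the track from the loading end to the housing, y to the left of that, z up. Sizes below in mm of this frame.
- track_start (a point): Point on the track's floor at its loading end, x -119, y 0, z 30 of the analyser. The track is the base top from here to the end stop at x 131, between two aluminium guide rails 13 high (inner faces at y -23.5 and 23.5). The ledge to its right (y below -29) carries two vials and a steel ring.
- shaft (a point): Point on the axis of the steel rock shaft (8 thick), x -34, y 33, z 62 of the analyser. The shaft runs parallel to the track over x -116 to 144, in a post at x -119 to -109 (72 high above the bench) and one at x 61 to 70 (68 high). The hood hangs on its right, the press bar on its left, beside the track; under the bar, left of y 44, there is no base.
- home (a point): Point fixed on the analyser, at x 106, y 0, z 30 of its frame, same axes: where the slide's origin lies when the slide is fully home against the end stop.
- cover (a joint): Opening angle of the light cover (hood, shaft and press bar turn as one), rad: 0 shut, stop at 1.15. A spring closes it: 3 to 7 N down on the bar opens it, rising as it opens. The slide's nose passes clear below the hood at 0.65 or more; 0.8 to 1.05 is a good opening. Let go, it springs back to 0.
- skirt (a point): Middle of the lower front edge of the cover's black hood (x 74, y 0, z 44 of the analyser when shut); moves with it. The hood spans x 74 to 142, 65 wide, its top 64 above the bench when shut. Its front skirt hangs to 44 above the bench and stops the slide's nose, not its tail. Opening, its free right-hand edge rises.
- bar_mid (a point): A point on the press bar's axis (x -34 of the analyser); moves with it. The bar: grey rubber, round, 14 thick, along the track over x -108 to 55. Press it down anywhere to open the cover; a fingertip can slide along it. At cover opening a its axis is at y = 33 + 34 cos(0.35 - a), z = 62 + 34 sin(0.35 - a) (shut: y 65, z 74; a = 0.95: y 61, z 43), its top 7 higher.
- slide: Loose aluminium sample slide, 0.15 to 0.3 kg, lying in the track: nose 50 long, 44 wide, 22 high holding a round steel cup; flat tail 24 wide, 8 high; at the rear an upright push plate 34 wide, 36 high, 8 thick. Origin on its underside below the cup's centre; x forward (nose ends at x 25, plate's rear face at x -80), z up. 1 to 2 N push it. Home, the plate stands 40 clear in front of the hood.
- push_face (a point): Centre of the push plate's rear face, where to push: 80 mm behind the slide's origin, 25 above its underside, so 55 above the bench.
- vial_a: Small amber vial, 19 mm wide, 45 high, on the analyser's right-hand ledge; leave alone. Origin: centre of its foot.
- vial_b: Second such vial on the ledge; leave alone. Origin: centre of its foot.
- ring_cup: Empty steel ring, 37 mm wide, 22 high, on the ledge; leave alone. Origin: centre of its underside.
- pen_beaker: Glass beaker with blue pens, 66 mm wide, 140 high, on the bench left of the analyser; leave alone. Origin: centre of its foot.
- spatula: Spatula 180 mm long lying on the bench right of the analyser; leave alone. Origin on its underside.
- amber_bottle: Amber bottle 60 mm wide, 130 high, on the right of the bench; leave alone. Origin: centre of its foot.
- wash_bottle: Wash bottle with a red spout, 68 mm wide, 190 high, on the right of the bench; leave alone. Origin: centre of its foot.
- wipes_box: Carton of wipes 115 x 125 x 85 mm on the left of the bench; leave alone. Origin: centre of its underside.
Not all that is in view belongs to the job. There is more than one size of the slide; the one meant has the size given above.

How it is judged:
By the outcome, as a careful person would: the job done as asked, in the order asked, and still so for the second after the job is handed in, with the robot touching nothing.
It also fails if it takes over 38 s, if anything falls off the work surface, if the arm or the gripper's body presses on something with over 40 N, if the wrist force passes 120 N, or if a joint passes its speed limit or range.

## Working session

There is one attempt and no reset: what is moved stays moved. The work goes in short steps, Python scripts to look and compute and a tool call to move; the robot and the scene stay as the last step left them, time stands still between calls to the robot, and variables do not carry over. Pictures are saved under pics/ and viewed, at most 10 in all, crops included, and the job is handed in when it is done.

Besides the shell and the picture viewer there is one more tool, called after "Request:" in YAML: its name, and indented under it one key for each argument. arm_command: Moves the arm, as the interface text tells. Its arguments: {"type":"object","properties":{"series":{"type":"array","items":{"type":"array","items":{"type":"array","items":{"type":"number"}}}}},"required":["series"]}

```bash
mkdir -p pics
python3 - <<'E'
from bench import *
import cv2,numpy as np
s=read_state();print(s)
for n in("top","side"):
    c=camera(n);cv2.imwrite(f"pics/{n}0.png",cv2.resize(c["image"],(800,600),interpolation=cv2.INTER_CUBIC));np.savez(f"{n}0.npz",**c)
    print(n,c["fx"],c["fy"],c["cx"],c["cy"],np.round(c["pose"],4).tolist(),[k for k in c])
E
```

```text
{'time': 0.0, 'joint_pos': array([-8.27930245e-01,  3.59396554e-01,  1.10571387e-02, -3.72998682e-04,
       -1.22410686e+00, -2.88085205e-01]), 'joint_velocities': array([1.36344229e-03, 1.91828950e-03, 1.41960833e-03, 5.80981854e-04,
       4.81128937e-05, 7.72712463e-04]), 'effort': array([-1.24684384e-04, -5.82724643e+01,  2.93055296e+01,  6.99744165e+00,
        6.64417574e-03, -1.48662589e-04]), 'eef_pos': array([ 0.29625744, -0.60595763,  0.22561158]), 'ee_rot': array([ 7.07918624e-01, -3.06027063e+00, -2.52610659e-03]), 'wrist_force': array([ 0.07615963, -1.28007524, -0.45573985]), 'torque': array([-0.02282339,  0.04678258, -0.01537249]), 'finger_force': 0.0, 'finger_gap': 0.9942777996643835}
top 397.72521840868234 397.72521840868234 256.02388731769713 193.3578468672352 [[0.0075, 0.9955, -0.0941, 0.4322], [-0.9998, 0.0089, 0.0149, 0.0207], [0.0157, 0.0939, 0.9955, 1.2054], [0.0, 0.0, 0.0, 1.0]] ['image', 'fx', 'fy', 'cx', 'cy', 'pose']
side 358.3479873186389 358.3479873186389 262.0537463828458 193.4815667916981 [[-0.7233, 0.3771, -0.5784, -0.087], [-0.6901, -0.3654, 0.6247, 0.6682], [0.0243, 0.8511, 0.5245, 0.6394], [0.0, 0.0, 0.0, 1.0]] ['image', 'fx', 'fy', 'cx', 'cy', 'pose']
```

View pics/top0.png

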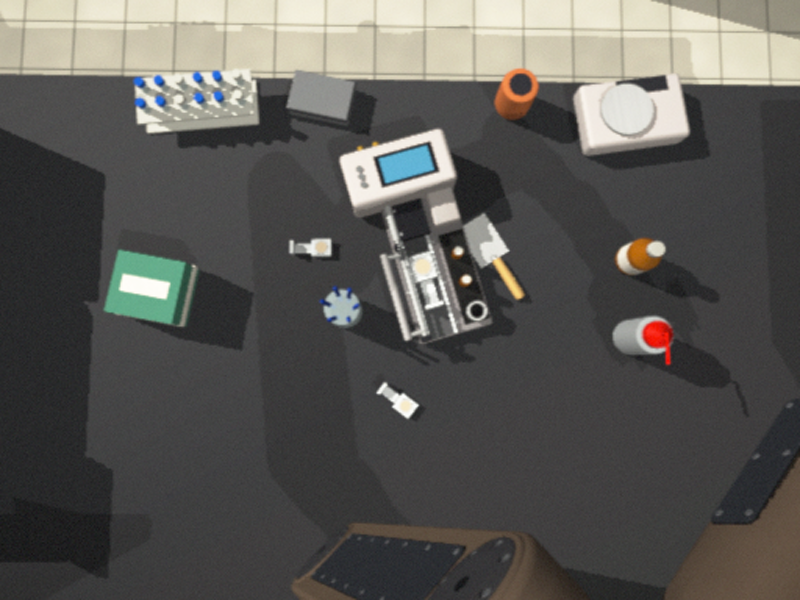

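View pics/side0.png

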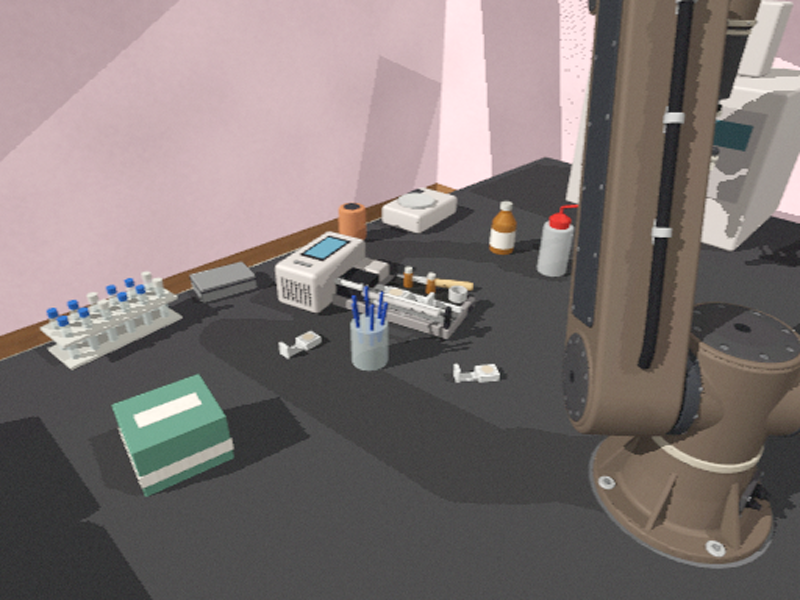

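The top view shows three slide-like things: one in the analyser's track at (425,275), one loose on the bench at (312,247), and another loose at (400,400). The description says the slide lies in the track, so I choose (425,275) and check it in a close crop.

Run:
```python
import cv2,numpy as np
c=np.load("top0.npz");im=c["image"][75:225,205:335]
cv2.imwrite("pics/crop.png",cv2.resize(im,None,fx=4,fy=4,interpolation=cv2.INTER_LANCZOS4))
```

```text
(no output)
```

View pics/crop.png

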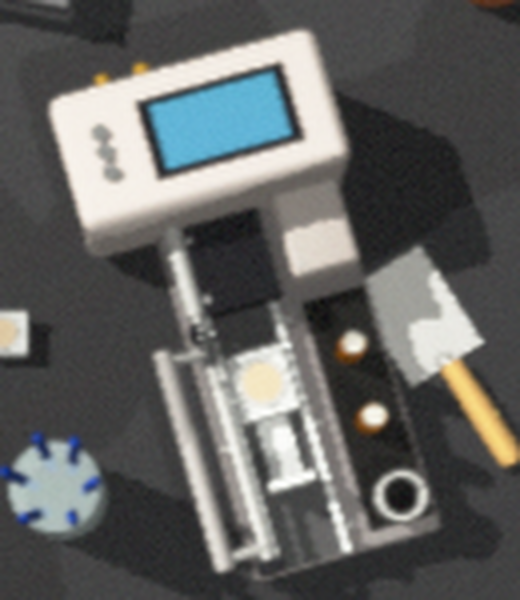

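The crop shows the chosen slide in the track: cup at crop (263,383), plate at (292,483), bar from (163,355) to (222,567), and hood front edge near y 305. Now I fit the pose.

```bash
cat > h.py <<'E'
import cv2,numpy as np
from scipy.optimize import least_squares
from scipy.spatial.transform import Rotation as R
def proj(c,P):
    T=np.linalg.inv(c["pose"]);q=P@T[:3,:3].T+T[:3,3]
    return np.c_[c["cx"]+c["fx"]*q[:,0]/-q[:,2],c["cy"]-c["fy"]*q[:,1]/-q[:,2]]
def a2w(p,P):
    P=np.atleast_2d(P)/1000.;c,s=np.cos(p[2]),np.sin(p[2])
    return np.c_[p[0]+c*P[:,0]-s*P[:,1],p[1]+s*P[:,0]+c*P[:,1],P[:,2]]
E
python3 - <<'E'
from h import *
c=dict(np.load("top0.npz"))
M=np.array([[-108,65,74,222,567],[55,65,74,163,355],[252,95,100,50,105],[252,-105,100,310,30],[148,-105,100,345,160],[-122,-100,30,438,523],[74,-32,64,280,298],[74,32,64,196,318],[-122,-23,43,349,550],[-122,44,30,258,580]],float)
uv=(M[:,3:]+.5)/4+[205,75]-.5
S=(np.array([[263,383]])+.5)/4+[205,75]-.5
def f(p):
    s=np.array([[p[3],0,22.]])
    return np.r_[(proj(c,a2w(p,M[:,:3]))-uv),proj(c,a2w(p,s))-S].ravel()
r=least_squares(f,[.6,-.03,.2,0],x_scale=[.1,.1,.1,50],loss='soft_l1');print(r.x.round(4));print(r.fun.reshape(-1,2).round(2))
np.save("p.npy",r.x)
for n in("top","side"):
    c=dict(np.load(n+"0.npz"));im=cv2.resize(c["image"],None,fx=4,fy=4,interpolation=cv2.INTER_CUBIC);p=r.x
    def L(P,col):
        q=proj(c,a2w(p,P))*4+1.5;cv2.polylines(im,[q.round().astype(int)],False,col,1)
    L([[-108,65,74],[55,65,74]],(0,0,255));L([[-116,33,62],[144,33,62]],(0,255,0))
    L([[-119,23.5,43],[74,23.5,43]],(255,0,255));L([[-119,-23.5,43],[74,-23.5,43]],(255,0,255))
    L([[148,95,100],[148,-105,100],[252,-105,100],[252,95,100],[148,95,100]],(0,255,255))
    L([[-122,44,30],[-122,-100,30],[148,-100,30]],(255,255,0));s=p[3]
    L([[s-80,-17,36+30],[s-80,17,66],[s-72,17,66],[s-72,-17,66],[s-80,-17,66]],(0,165,255));L([[s-25,-22,52],[s+25,-22,52],[s+25,22,52],[s-25,22,52],[s-25,-22,52]],(0,165,255))
    q=proj(c,a2w(p,[[20,0,40]]))[0]*4;x,y=q.astype(int);cv2.imwrite(f"pics/fit_{n}.png",im[max(0,y-300):y+300,max(0,x-300):x+300])
E
```

```text
[ 0.5929 -0.0419  0.3003 21.0577]
[[ 1.18  1.06]
 [-0.49 -0.26]
 [-2.21 -1.77]
 [-0.25 -2.24]
 [ 1.74 -0.83]
 [ 1.33  1.04]
 [ 0.32 -1.  ]
 [ 0.31  0.18]
 [-0.72  1.58]
 [-0.07  0.81]
 [-1.32  0.25]]
```

View pics/fit_top.png

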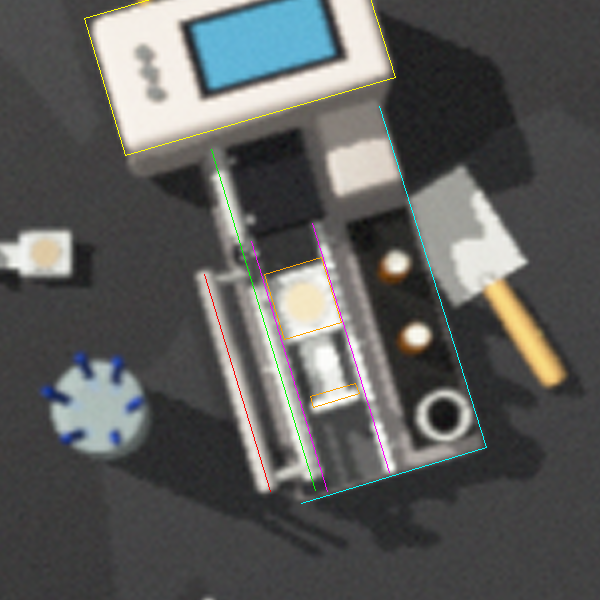

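View pics/fit_side.png

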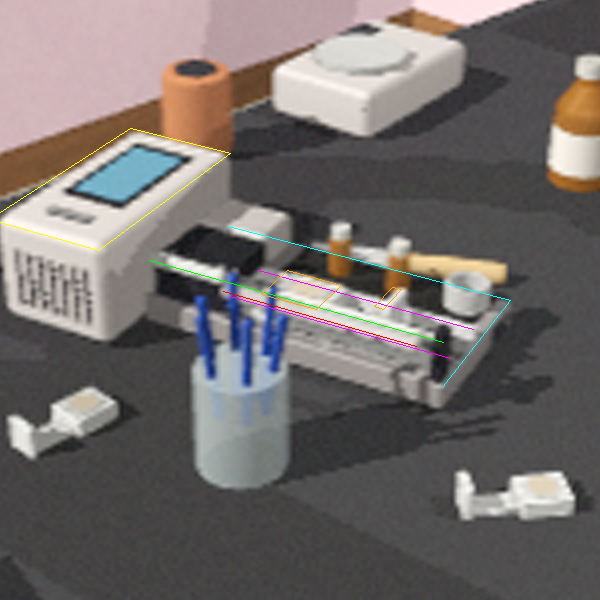

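The fit is good to a few mm. The yaw looks slightly large, so I'll refine it with the wrist camera from above. First I move over the analyser at a safe height.

Request:
arm_command:
  series:
    - [[0.5,-37,35,-12,0,0,0],[0.5,-37,35,-12,0,0,0],[0.5,-37,35,-8,0,0,0],[0.5,-37,35,0,0,0,0],[0.5,-37,35,0,0,0,0],[0.5,-37,35,0,0,0,0],[0.5,-37,35,0,0,0,0],[0.5,-37,35,0,0,0,0],[0.5,-37,35,0,0,0,0],[0.5,-37,35,0,0,0,0],[0.5,-37,35,0,0,0,0],[0.5,-33,35,0,0,0,0],[0.5,0,0,0,0,0,0.16],[0.5,0,0,0,0,0,0]]

```text
time: 1.85
eef_pos: [0.5071, -0.0353, 0.2582]
ee_rot: [0.464, -3.106, 0.0]
wrist_force: [0.8, -0.6, -0.5]
finger_gap: 0.5
finger_force: 0.0
```

Run:
```python
from bench import *
import cv2,numpy as np
s=read_state();print(s["time"],s["eef_pos"],s["ee_rot"],s["finger_gap"],s["wrist_force"])
c=camera("wrist");np.savez("wrist0.npz",**c)
print(c["fx"],c["cx"],c["cy"],c["pose"].round(3).tolist())
cv2.imwrite("pics/w0.png",cv2.resize(c["image"],(800,600),interpolation=cv2.INTER_CUBIC))
```

```text
1.85 [ 0.50708206 -0.03525504  0.25816453] [ 4.64380852e-01 -3.10620830e+00  2.51484743e-05] 0.4996913373539386 [ 0.78621182 -0.62332952 -0.48610135]
297.3186396354542 253.13044511935271 193.63028409982772 [[-0.293, -0.921, -0.255, 0.438], [0.956, -0.283, -0.078, -0.057], [-0.0, -0.267, 0.964, 0.415], [0.0, 0.0, 0.0, 1.0]]
```

View pics/w0.png

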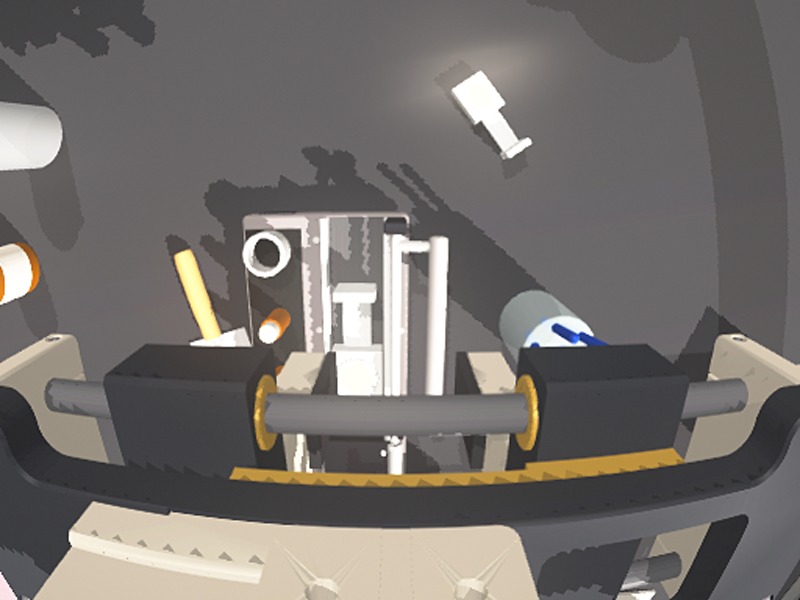

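Wrist view: the near base edge runs from (245,216) to (410,213), the bar's near end is at (438,240), the slide plate's top is at (333–377, 285), and the beaker is at right near (530,320). I'll crop closer for precise picks.

```bash
cat >> h.py <<'E'
def projw(c,P):
    T=np.linalg.inv(c["pose"]);q=P@T[:3,:3].T+T[:3,3]
    q=q*[1,-1,-1];rho=np.hypot(q[:,0],q[:,1]);th=np.arctan2(rho,q[:,2])
    return np.c_[c["cx"]+c["fx"]*th*q[:,0]/rho,c["cy"]+c["fy"]*th*q[:,1]/rho]
E
python3 - <<'E'
from h import *
c=dict(np.load("wrist0.npz"));c["image"]
im=cv2.resize(c["image"][130:240,145:305],None,fx=5,fy=5,interpolation=cv2.INTER_LANCZOS4)
cv2.imwrite("pics/w0c.png",im)
t=dict(np.load("top0.npz"))
# beaker rim centre from top crop(55,488), z .14
u=np.array([(55.5)/4+204.5,(488.5)/4+74.5]);d=t["pose"][:3,:3]@[(u[0]-t["cx"])/t["fx"],-(u[1]-t["cy"])/t["fy"],-1]
o=t["pose"][:3,3];w=o+d*(.14-o[2])/d[2];p=np.load("p.npy")
e=w[:2]-p[:2];C,S=np.cos(p[2]),np.sin(p[2]);print(w,"an",C*e[0]+S*e[1],-S*e[0]+C*e[1])
E
```

```text
[0.52313468 0.10577123 0.14      ] an -0.022945443352494127 0.16170710767021726
```

View pics/w0c.png

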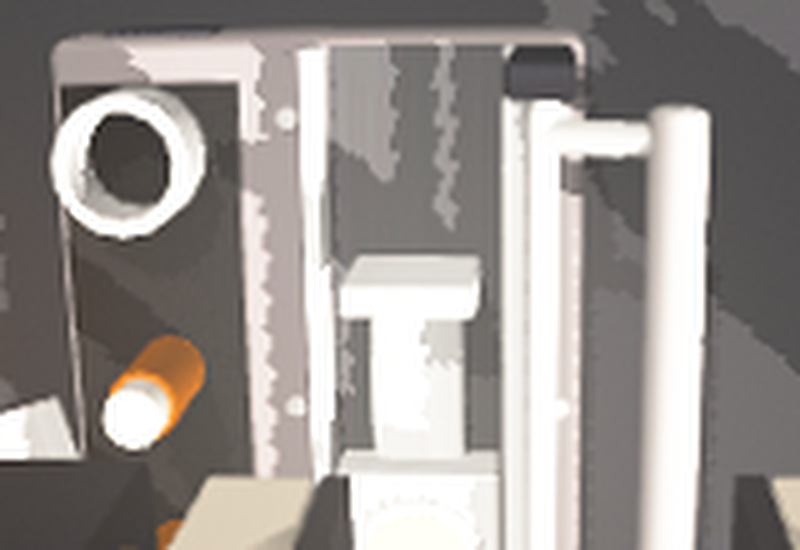

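The wrist crop confirms the slide is in the track: plate rear-top edge at row ~289 (cols 341–479), bar near end at (680,112), and right rail inner edge at col ~327. The beaker sits at analyser (-23,162), close to where the gripper body would pass. I'll tilt the tool about 0.2 rad so the body clears it, which also puts the slide finger lower than the bar finger.

Run:
```python
from h import *
t=dict(np.load("top0.npz"));w=dict(np.load("wrist0.npz"))
M=np.array([[-108,65,74,222,567],[55,65,74,163,355],[74,-32,64,280,298],[74,32,64,196,318],[-122,-23,43,349,550],[-122,44,30,258,580],[-122,-100,30,438,523]],float)
uv=(M[:,3:]+.5)/4+[204.5,74.5]
W=np.array([[-108,65,74,680,112],[-122,44,30,585,40],[-122,-100,30,52,42]],float)
cw=lambda a:(np.asarray(a,float)+.5)/5+[144.5,129.5]
def line(p,P,q):
    a,b=projw(w,a2w(p,P));n=np.array([a[1]-b[1],b[0]-a[0]]);return (cw(q)-a)@n/np.hypot(*n)
def f(p,s=0):
    top=(proj(t,a2w(p,M[:,:3]))-uv)
    wr=projw(w,a2w(p,W[:,:3]))-cw(W[:,3:])
    pl=projw(w,a2w(p,[[p[3]-80,-17,66],[p[3]-80,17,66]]))-cw([[341,289],[479,289]])
    ln=[line(p,[[-108,65,74],[0,65,74]],(673,540)),line(p,[[-119,-23.5,43],[0,-23.5,43]],(327,60)),line(p,[[-119,-23.5,43],[0,-23.5,43]],(332,330))]
    if s:print(top.round(1).tolist(),wr.round(1).tolist(),pl.round(1).tolist(),np.round(ln,1))
    return np.r_[top.ravel()*1,wr.ravel(),pl.ravel()*1.5,ln]
r=least_squares(f,[.593,-.042,.29,15],x_scale=[.1,.1,.1,50],loss='soft_l1');p=r.x;print(p.round(4));f(p,1);np.save("p.npy",p)
```

```text
[ 0.5934 -0.0427  0.2988 15.6619]
[[1.4, 0.9], [-0.2, -0.5], [0.6, -1.2], [0.6, -0.0], [-0.5, 1.4], [0.1, 0.6], [1.5, 0.9]] [[0.9, 0.5], [0.7, -0.3], [-0.5, 1.4]] [[-0.0, 0.0], [0.2, -0.0]] [ 0.2 -1.1 -0.1]
```

Pose agreed: x 0.5934, y -0.0427, yaw 0.2988, plate face at analyser x ≈ -64. Next I tilt and go down to just above the bar.

Request:
arm_command:
  series:
    - [[0.5,0,0,0,-0.1,0,0],[0.5,0,0,0,-0.1,0,0],[0.5,1.2,-9.2,41,0,0,0],[0.5,1.3,-9.2,41,0,0,0],[0.5,1.2,-9.2,41,0,0,0],[0.5,1.3,-9.2,41,0,0,0],[0.5,0,0,0,0,0,0]]

```text
time: 2.78
eef_pos: [0.501, -0.0415, 0.088]
ee_rot: [0.454, -3.057, -0.308]
wrist_force: [1.3, -0.4, 0.5]
finger_gap: 0.502
finger_force: 0.0
```

```bash
cat >> h.py <<'E'
def st(s):
    p=np.load("p.npy");e=s["eef_pos"]-[p[0],p[1],0];A=R.from_euler("z",p[2]).inv()
    print("t",round(s["time"],2),"an mm",(A.apply(e)*1000).round(1),"F an",A.apply(s["wrist_force"]).round(1),"gap",round(s["finger_gap"],3))
    print("tool axes in an:",(A*R.from_rotvec(s["ee_rot"])).as_matrix().round(3).tolist())
E
python3 - <<'E'
from h import *
from bench import *
st(read_state())
a=camera("side")["image"];np.savez("side1.npz",a=a);b=camera("wrist")["image"]
a=cv2.resize(a[130:240,160:320],None,fx=4,fy=4,interpolation=cv2.INTER_CUBIC)[:440,:500]
b=cv2.resize(b,None,fx=1,fy=1)[110:300,130:430];b=cv2.resize(b,(500,316),interpolation=cv2.INTER_CUBIC)
a=cv2.resize(a,(300,264)); cv2.imwrite("pics/c1.png",np.hstack([np.pad(a,((0,52),(0,0),(0,0))),b]))
E
```

```text
t 2.77 an mm [-87.9  28.4  88. ] F an [ 1.2 -0.8  0.5] gap 0.502
tool axes in an: [[-1.0, 0.004, -0.005], [0.003, 0.98, 0.2], [0.006, 0.2, -0.98]]
```

View pics/c1.png

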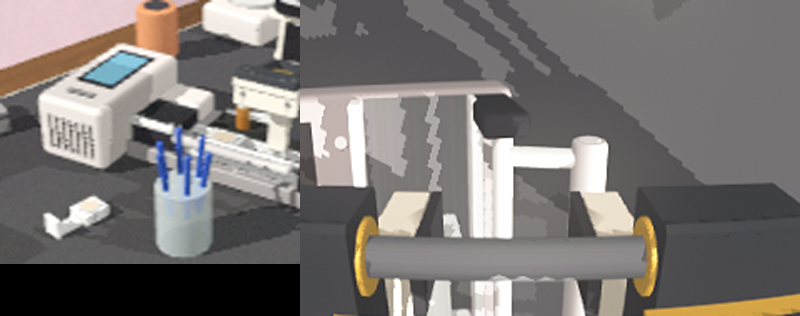

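Right panel (wrist): one finger stands over the track behind the slide and the other over the bar. Left panel (side): the beaker is clear of the gripper. I press partway and check force.

Request:
arm_command:
  series:
    - [[0.5,0,-1.2,7,0,0,0],[0.5,0,-1.2,7,0,0,0],[0.5,0,-1.2,7,0,0,0],[0.5,0,-1,5,0,0,0],[0.5,0,0,0,0,0,0]]

```text
time: 3.5
eef_pos: [0.5036, -0.0399, 0.064]
ee_rot: [0.455, -3.064, -0.307]
wrist_force: [0.7, -0.4, 3.0]
finger_gap: 0.5
finger_force: 1.4
```

Run:
```python
from h import *
from bench import *
st(read_state())
```

```text
t 3.5 an mm [-85.  29.  64.] F an [ 0.5 -0.6  3. ] gap 0.5
tool axes in an: [[-1.0, 0.004, 0.001], [0.004, 0.98, 0.198], [-0.0, 0.198, -0.98]]
```

Request:
arm_command:
  series:
    - [[0.5,0,-1.4,7,0,0,0],[0.5,0,-1.3,7,0,0,0],[0.5,0,-1.3,6,0,0,0],[0.5,0,0,0,0,0,0],[0.5,0,0,0,0,0,0]]

```text
time: 4.12
eef_pos: [0.5041, -0.0406, 0.0441]
ee_rot: [0.456, -3.065, -0.306]
wrist_force: [1.1, -3.6, 7.8]
finger_gap: 0.497
finger_force: 3.6
```

Run:
```python
from h import *
from bench import *
st(read_state())
c=camera("top");im=c["image"];cs=camera("side")["image"]
a=cv2.resize(im[95:215,215:335],(480,480),interpolation=cv2.INTER_CUBIC)
b=cv2.resize(cs[130:230,160:240],(320,400),interpolation=cv2.INTER_CUBIC)
cv2.imwrite("pics/c2.png",np.hstack([a,np.pad(b,((0,80),(0,0),(0,0)))]))
```

```text
t 4.12 an mm [-84.7  28.2  44.1] F an [ 0.  -3.8  7.8] gap 0.497
tool axes in an: [[-1.0, 0.003, 0.002], [0.004, 0.98, 0.197], [-0.001, 0.197, -0.98]]
```

View pics/c2.png

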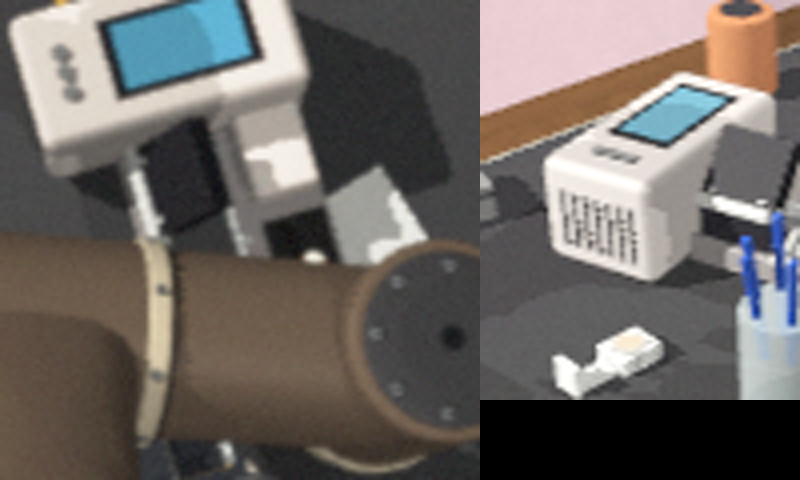

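The cover is visibly raised in the side view, with its free back corner near crop (735,125). I check the angle numerically.

Run:
```python
from h import *
c=dict(np.load("side0.npz"));p=np.load("p.npy")
for a in(.7,.8,.9,1.,1.1):
    P=[]
    for x in(142,74):
        for y,z in((-32,64),(-32,44)):
            v=np.array([y-33,z-62.]);C,S=np.cos(-a),np.sin(-a);P.append([x,33+C*v[0]-S*v[1],62+S*v[0]+C*v[1]])
    q=proj(c,a2w(p,P));print(a,((q-[160,130])*4+[480,0]).round().tolist())
```

```text
0.7 [[725.0, 127.0], [734.0, 137.0], [797.0, 145.0], [805.0, 156.0]]
0.8 [[722.0, 124.0], [732.0, 132.0], [794.0, 143.0], [803.0, 151.0]]
0.9 [[718.0, 122.0], [729.0, 128.0], [791.0, 140.0], [800.0, 146.0]]
1.0 [[714.0, 120.0], [726.0, 124.0], [787.0, 139.0], [798.0, 143.0]]
1.1 [[711.0, 120.0], [723.0, 121.0], [784.0, 139.0], [795.0, 140.0]]
```

The opening is consistent with 0.75–0.95, above the clearance limit. I go 1 mm lower for margin and push slowly.

Request:
arm_command:
  series:
    - [[0.5,0,-0.2,1,0,0,0],[0.5,-3,0,0,0,0,0],[0.5,-4,0,0,0,0,0],[0.5,-4,0,0,0,0,0],[0.5,-4,0,0,0,0,0],[0.5,-4,0,0,0,0,0],[0.5,-4,0,0,0,0,0],[0.5,-4,0,0,0,0,0],[0.5,0,0,0,0,0,0]]

```text
time: 5.35
eef_pos: [0.5272, -0.0325, 0.0422]
ee_rot: [0.454, -3.059, -0.307]
wrist_force: [-4.8, -2.0, 6.4]
finger_gap: 0.495
finger_force: 3.1
```

Run:
```python
from h import *
from bench import *
st(read_state())
```

```text
t 5.35 an mm [-60.3  29.2  42.2] F an [-5.1 -0.5  6.4] gap 0.495
tool axes in an: [[-1.0, 0.004, -0.003], [0.003, 0.98, 0.199], [0.004, 0.199, -0.98]]
```

Request:
arm_command:
  series:
    - [[0.5,-4,0,0,0,0,0],[0.5,-4,0,0,0,0,0],[0.5,-4,0,0,0,0,0],[0.5,-4,0,0,0,0,0],[0.5,-4,0,0,0,0,0],[0.5,-4,0,0,0,0,0],[0.5,-4,0,0,0,0,0],[0.5,-4,0,0,0,0,0],[0.5,-4,0,0,0,0,0],[0.5,-4,0,0,0,0,0],[0.5,-4,0,0,0,0,0],[0.5,-4,0,0,0,0,0],[0.5,-4,0,0,0,0,0],[0.5,0,0,0,0,0,0]]

```text
time: 7.1
eef_pos: [0.5771, -0.0174, 0.0422]
ee_rot: [0.455, -3.06, -0.307]
wrist_force: [-4.0, -1.2, 6.0]
finger_gap: 0.503
finger_force: 3.0
```

Run:
```python
from h import *
from bench import *
st(read_state())
c=camera("wrist");np.savez("wrist2.npz",**c)
a=cv2.resize(c["image"][90:320,110:400],(580,460),interpolation=cv2.INTER_CUBIC)
cs=camera("side")["image"];b=cv2.resize(cs[140:220,190:245],(220,320),interpolation=cv2.INTER_CUBIC)
cv2.imwrite("pics/c3.png",np.hstack([a,np.pad(b,((0,140),(0,0),(0,0)))]))
```

```text
t 7.1 an mm [-8.2 29.  42.2] F an [-4.2  0.   6. ] gap 0.503
tool axes in an: [[-1.0, 0.004, -0.003], [0.003, 0.98, 0.199], [0.004, 0.199, -0.98]]
```

View pics/c3.png

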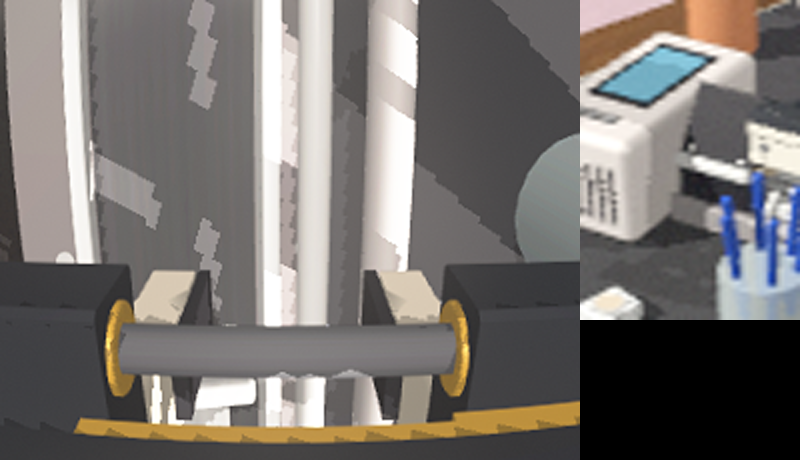

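The plate at (225,390) travels ahead of the finger, the hood is still open, and the beaker is clear. I continue towards the stop and watch the x force.

Request:
arm_command:
  series:
    - [[0.5,-4,0,0,0,0,0],[0.5,-4,0,0,0,0,0],[0.5,-4,0,0,0,0,0],[0.5,-3,0,0,0,0,0],[0.5,-2,0,0,0,0,0],[0.5,0,0,0,0,0,0]]

```text
time: 7.95
eef_pos: [0.5931, -0.0126, 0.0423]
ee_rot: [0.454, -3.059, -0.307]
wrist_force: [-3.8, -1.5, 5.9]
finger_gap: 0.502
finger_force: 3.3
```

Request:
arm_command:
  series:
    - [[0.5,-2,0,0,0,0,0],[0.5,-1,0,0,0,0,0],[0.5,0,0,0,0,0,0]]

```text
time: 8.32
eef_pos: [0.5958, -0.0117, 0.0422]
ee_rot: [0.454, -3.059, -0.307]
wrist_force: [-5.6, -1.8, 5.8]
finger_gap: 0.504
finger_force: 3.6
```

Run:
```python
from h import *
from bench import *
st(read_state())
```

```text
t 8.32 an mm [11.4 28.9 42.2] F an [-5.8 -0.1  5.8] gap 0.504
tool axes in an: [[-1.0, 0.004, -0.004], [0.003, 0.98, 0.199], [0.004, 0.199, -0.98]]
```

Request:
arm_command:
  series:
    - [[0.5,-1,0,0,0,0,0],[0.5,-1,0,0,0,0,0],[0.5,0,0,0,0,0,0]]

```text
time: 8.7
eef_pos: [0.5976, -0.0112, 0.0422]
ee_rot: [0.454, -3.059, -0.307]
wrist_force: [-5.7, -1.6, 7.3]
finger_gap: 0.498
finger_force: 3.6
```

Request:
arm_command:
  series:
    - [[0.5,-1,0,0,0,0,0],[0.5,-1,0,0,0,0,0],[0.5,0,0,0,0,0,0]]

```text
time: 9.07
eef_pos: [0.5985, -0.0108, 0.0422]
ee_rot: [0.454, -3.057, -0.307]
wrist_force: [-8.0, -3.2, 9.2]
finger_gap: 0.503
finger_force: 5.3
```

Request:
arm_command:
  series:
    - [[0.5,-1,0,0,0,0,0],[0.5,-1,0,0,0,0,0],[0.5,0,0,0,0,0,0]]

```text
time: 9.45
eef_pos: [0.5985, -0.0109, 0.0422]
ee_rot: [0.453, -3.054, -0.307]
wrist_force: [-14.0, -5.0, 12.3]
finger_gap: 0.498
finger_force: 8.2
```

Run:
```python
from h import *
from bench import *
st(read_state())
```

```text
t 9.45 an mm [14.3 28.9 42.2] F an [-14.9  -0.6  12.3] gap 0.498
tool axes in an: [[-1.0, 0.005, -0.009], [0.003, 0.98, 0.2], [0.01, 0.2, -0.98]]
```

The slide is against a firm stop: the tool no longer advances and the x force is 15 N, at the expected home position. I back off first, then lift so the cover closes.

Request:
arm_command:
  series:
    - [[0.5,3,0,0,0,0,0],[0.5,3,0,0,0,0,0],[0.5,4,0,0,0,0,0],[0.5,4,0,0,0,0,0],[0.5,4,0,0,0,0,0],[0.5,0,0,0,0,0,0],[0.5,0,1.4,-7,0,0,0],[0.5,0,1.4,-7,0,0,0],[0.5,0,1.4,-7,0,0,0],[0.5,0,1.4,-7,0,0,0],[0.5,0,1.4,-7,0,0,0],[0.5,0,2,-10,0,0,0],[0.5,0,4,-20,0,0,0],[0.5,0,8,-40,0,0,0],[0.5,0,8,-40,0,0,0],[0.5,0,8,-40,0,0,0],[0.5,0,0,0,0,0,0]]

```text
time: 11.58
eef_pos: [0.5883, -0.015, 0.2356]
ee_rot: [0.457, -3.07, -0.307]
wrist_force: [-0.7, -0.7, -0.7]
finger_gap: 0.501
finger_force: 0.0
```

Run:
```python
from h import *
from bench import *
st(read_state())
c=camera("wrist");s=camera("side");np.savez("wrist3.npz",**c);np.savez("side3.npz",**s)
p=np.load("p.npy")
# plate-top outline and slide x scan: brightness along the track centre line at z=66 (plate) 
g=cv2.cvtColor(c["image"],cv2.COLOR_BGR2GRAY)
for x in range(-20,50,4):
    q=projw(c,a2w(p,[[x,y,66] for y in(-10,0,10)]));print(x,[int(g[int(round(v)),int(round(u))]) if 0<=v<384 and 0<=u<512 else None for u,v in q],q[1].round())
# side hood difference vs. initial in hood region
s0=np.load("side0.npz");q=proj(s,a2w(p,[[108,0,64]]))[0].astype(int)
d=np.abs(s["image"].astype(int)-s0["image"])[q[1]-14:q[1]+14,q[0]-18:q[0]+14].mean(2);print(q,d.mean(),(d>40).mean())
```

```text
t 11.57 an mm [  3.2  28.  235.6] F an [-0.9 -0.5 -0.7] gap 0.501
tool axes in an: [[-1.0, 0.002, 0.007], [0.004, 0.98, 0.197], [-0.006, 0.197, -0.98]]
-20 [152, 106, 107] [198. 159.]
-16 [151, 108, 107] [198. 162.]
-12 [151, 109, 108] [198. 166.]
-8 [151, 110, 109] [198. 169.]
-4 [109, 111, 110] [198. 173.]
0 [113, 109, 109] [199. 177.]
4 [112, 109, 109] [199. 180.]
8 [112, 111, 110] [199. 184.]
12 [111, 111, 109] [199. 187.]
16 [204, 212, 210] [199. 191.]
20 [208, 210, 211] [199. 194.]
24 [252, 238, 252] [200. 197.]
28 [255, 255, 255] [200. 201.]
32 [255, 198, 85] [200. 204.]
36 [255, 255, 87] [200. 207.]
40 [245, 196, 86] [200. 211.]
44 [241, 241, 96] [201. 214.]
48 [241, 239, 113] [201. 217.]
[227 177] 13.040178571428571 0.006696428571428571
```

The slide stayed home: the plate's rear edge reads about x 23, which matches the 2 mm calibration offset seen at the stop. The side view matches the shut state. I clear the view and compare from the top.

Request:
arm_command:
  series:
    - [[0.5,0,-49,-10,0,0,0],[0.5,0,-49,-10,0,0,0],[0.5,0,-49,-10,0,0,0],[0.5,0,-49,-10,0,0,0],[0.5,0,-40,-8,0,0,0],[0.5,0,0,0,0,0,0]]

```text
time: 12.42
eef_pos: [0.656, -0.2481, 0.2282]
ee_rot: [0.449, -3.06, -0.309]
wrist_force: [-1.0, 0.6, -0.7]
finger_gap: 0.502
finger_force: 0.0
```

Run:
```python
from h import *
from bench import *
st(read_state())
t=camera("top");t0=np.load("top0.npz");p=np.load("p.npy")
d=np.abs(cv2.GaussianBlur(t["image"],(3,3),0).astype(int)-cv2.GaussianBlur(t0["image"],(3,3),0)).max(2)
m=(d>60).astype(np.uint8);n,l,s,cen=cv2.connectedComponentsWithStats(m)
for i in range(1,n):
    if s[i,4]>5:print(s[i],cen[i].round(1))
g=cv2.cvtColor(t["image"],cv2.COLOR_BGR2GRAY);g0=cv2.cvtColor(t0["image"],cv2.COLOR_BGR2GRAY)
q=proj(t,a2w(p,[[x,0,66] for x in range(-80,140,6)])).round().astype(int)
print([(x,int(g[v,u]),int(g0[v,u])) for x,(u,v) in zip(range(-80,140,6),q)])
```

```text
t 12.43 an mm [  -0.6 -214.7  228.2] F an [-0.8  0.9 -0.7] gap 0.502
tool axes in an: [[-1.0, 0.008, -0.003], [0.007, 0.98, 0.201], [0.004, 0.201, -0.98]]
[ 303    0  209   98 9262] [390.9  44.7]
[328  48  11  12  99] [333.1  53.5]
[439  61  10  15 100] [443.5  68. ]
[ 315   63   54  132 1778] [337.2 107.5]
[420  96   7  10  28] [422.7 100.4]
[433 112  15   6  18] [439.9 115.1]
[433 117   6   2   6] [435.5 117.5]
[299 137  35  54 684] [312.7 158.7]
[386 136  11   5  28] [390.2 138.1]
[261 152  10  11  89] [265.5 156.9]
[272 161   3   3   6] [273.3 161.8]
[263 165  21  33 339] [272.8 179.9]
[ 288  171   43  118 2807] [309.7 235.8]
[294 176   8   7  42] [297.8 178.7]
[291 190   4  12  32] [292.  196.1]
[298 193  14  12  90] [304.2 198.3]
[286 196   2   4   7] [286.4 197.7]
[298 203   3   3   6] [298.7 204.3]
[294 204  12   7  28] [298.8 207.9]
[290 206   4   7  19] [291.2 209.5]
[416 206   8   3  21] [419.7 207. ]
[ 284  302   41   37 1017] [304.7 318.4]
[146 324  12  43 183] [151.7 343.5]
[190 340  29  28 176] [203.5 353.9]
[ 200  343   43   41 1127] [225.  362.9]
[ 246  345   73   39 1961] [276.8 367.5]
[314 345   5   4  14] [315.8 346.3]
[319 344  10   7  43] [323.8 347.6]
[360 364  24  20 353] [372.5 374.3]
[(-80, 86, 72), (-74, 87, 71), (-68, 83, 68), (-62, 71, 164), (-56, 86, 250), (-50, 73, 235), (-44, 87, 236), (-38, 88, 237), (-32, 70, 250), (-26, 87, 251), (-20, 70, 248), (-14, 83, 196), (-8, 72, 218), (-2, 74, 227), (4, 68, 231), (10, 70, 231), (16, 67, 230), (22, 116, 231), (28, 247, 230), (34, 229, 220), (40, 230, 142), (46, 211, 54), (52, 195, 54), (58, 194, 54), (64, 197, 50), (70, 116, 35), (76, 42, 38), (82, 53, 43), (88, 48, 41), (94, 48, 41), (100, 49, 42), (106, 50, 41), (112, 46, 44), (118, 49, 41), (124, 37, 30), (130, 31, 27), (136, 32, 30)]
```

```bash
python3 -c "
from bench import *
print(finish_job())"
```

```text
the job is handed in; nothing more can be done
None
```

The slide was pushed fully home against the end stop with the cover held open, and the cover then sprang shut over it; the job was handed in at about 12.5 s with the arm clear of everything.

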